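# Slide the keg tapping head round the rail into the rinse dock

### The job

Slide the keg tapping head, keeping it upright and down on the bench, into the flared mouth of the guide rails and round the bend, gently and without jamming it against the rails. At the far end press it fully home against the rubber stop with a steady push of about 12 N (never more than 18 N) for at least half a second, then let go and leave it standing there. Leave the other things on the bench alone.

Things in the scene. Friction and masses are not known exactly. Their poses are not given: they have to be found in the camera images.
- head: Keg tapping head, loose, 0.5 to 0.95 kg, standing upright: a round foot disc of slippery grey plastic 70 mm across, 14 mm high, then a black rubber-sleeved drum 40 mm across up to 72 mm above the bench (steel top). A small brass stub beside the drum stays inside the foot's outline, under 24 mm height. Origin: centre of the foot's underside; z along the drum. It is round: yaw does not matter.
- head_mid (a point): Centre of the tapping head, on its axis, 36 mm above the bench when it stands on it. The drum is best gripped about 10 mm higher than this point (40 mm wide, fingertips then stay above the rails and the stub). Sliding it takes 1 to 4 N, more if it is pressed down on the bench.
- rails: Fixed steel guide rails: walls 16 mm high, 8 mm thick, channel 74 mm wide (2 mm play each side of the foot), the bench is its floor. Origin on the bench, on the centre line where the bend begins; z up. Centre line: along +y at x=0 from y=-60 mm, then a quarter circle to x=100, y=100 mm, then along +x at y=100 mm to the dock. Force of the head on walls and stop must stay below 20 N.
- mouth (a point): In the rails: centre line where the flare ends and the straight entry begins (x=0, y=-60 mm of the rails), 36 mm above the bench. The flare opens from 74 mm here to 126 mm wide at y=-105 mm.
- arc_centre (a point): In the rails: centre of the bend (x=100, y=0 mm of the rails), 36 mm above the bench; the bend's centre line has radius 100 mm about it.
- home (a point): In the dock: nominal place of head_mid when the drum touches the rubber stop (rails' x=165, y=100 mm), 36 mm above the bench. The stop's setting is not measured: the true place lies up to 8 mm nearer or farther along the rails' x and must be felt. There the drum can be gripped on its +y and -y sides (rails' axes), the stop being on +x.
- dock: Fixed end of the rails, axes as the rails', origin on the bench under home. A black rubber stop on a steel stem, 24 mm wide, 33 to 63 mm above the bench, faces -x at x=20 mm give or take 8 mm; it meets the drum, the foot goes under it; it gives under 2 mm at 20 N. Behind: a bracket 68 mm high from x=47 mm, a grey rinse unit 85 mm high from x=110 mm with fittings to 117 mm.
- cap_cup: Bystander: small grey plastic cup, 52 mm across, 45 mm high, on the bench inside the bend. Origin: centre of its underside.
- seal: Bystander: black rubber ring 48 mm across, 10 mm high, lying inside the bend beside the exit leg. Origin: centre of its underside.
- beer1: Bystander: brown bottle 62 mm across, 190 mm high, standing left of the rails. Origin: centre of its underside.
- beer2: Bystander: green bottle 62 mm across, 190 mm high, standing left of the rails. Origin: centre of its underside.
- spanner: Bystander: steel spanner 200 mm long lying flat left of the rails. Origin: on its underside.
- brush: Bystander: brush lying on the bench to the right. Origin: on its underside.
- can: Bystander: aluminium can 66 mm across, 115 mm high, standing at the right. Origin: centre of its underside.

How it is judged:
On the way, in this order (a step that is already met when the one before it is completed fails the run):
1. the head stands in the straight entry of the rails, on the bench (y of head_mid in the frame of rails between -0.06 and 0.03 m and x of head_mid in the frame of rails between -0.006 and 0.012 m and height (world z) of head_mid below 0.046 m), for 0.05 s.
2. the head is part-way round the bend, in the channel (x of head_mid in the frame of rails between 0.012 and 0.075 m and y of head_mid in the frame of rails above 0.04 m and horizontal distance between head_mid and arc_centre between 0.094 and 0.106 m and height (world z) of head_mid below 0.046 m), for 0.05 s.
3. the head is pressed home against the stop with 5 to 18 N (y of head_mid in the frame of dock between -0.004 and 0.004 m and horizontal distance between head_mid and home below 0.0105 m and contact force between head and dock between 5 and 18 N), for 0.4 s.
At the end, for the whole second after the job is handed in: The head stands upright (0.06 rad), at rest on the bench, released, its centre within 10.5 mm of home (the stop's setting varies by 8 mm) and 4 mm of the exit centre line, after going through entry and bend and being pressed on the stop with 5 to 18 N for 0.4 s (y of head_mid in the frame of dock between -0.004 and 0.004 m and horizontal distance between head_mid and home below 0.0105 m and height (world z) of head_mid below 0.039 m and angle between head's own z axis and vertical below 0.06 rad and linear speed of head below 0.01 m/s); the robot touches nothing.
It fails at once if the head is forced against the rails or the stop with more than 20 N (contact force between head and rails above 20 N).
It fails at once if the head is lifted off the bench by more than 12 mm or tipped by more than 0.2 rad (height (world z) of head_mid above 0.048 m or angle between head's own z axis and vertical above 0.2 rad).
It fails at once if a bystander is moved by more than 30 mm (distance of any of cap_cup, seal, beer1, beer2, brush, can, spanner from where it was at the start of the episode above 0.03 m).
It also fails if it takes over 72 s, if anything falls off the work surface, if the arm or the gripper's body presses on something with over 40 N, if the wrist force passes 120 N, or if a joint passes its speed limit or range.

### The arm

A 6-joint arm with a two-finger parallel gripper is mounted at the origin on the work surface. World frame = base frame: x ahead of the robot, y to its left, z up, the work surface at z = 0. Lengths are in m, angles in rad, forces in N, time in s.
With the tool pointing down it reaches from about 0.3 to 0.85 m from the base axis. Payload 5.4 kg.
Tool frame: the origin (TCP) lies on the centre line of the jaws, within the pads' length; the fingertips stand 14 mm ahead of it and the grasp point (between the pads) lies 5 mm behind it; x points along the fingers, z is the direction in which the jaws open and shut, and the axes are right-handed (so a half turn about x gives the same grasp; the last joint's range is limited). The gripper opens to 85 mm and grips with 20 to 120 N. Pads are 22 mm wide; open, the fingers measure 114 mm over their backs; the gripper's body (76 mm by 85 mm) begins 54 mm behind the grasp point. The pads swing forward as they close: fully open they stand 13 mm farther back than shut.
Start: joints at [-1.484, 0.158, 1.597, -0, 1.386, -0.21], TCP at [0.168, -0.55, 0.214] pointing down, gripper open.
Joint ranges: [-2.91, 2.91], [-0.94, 2.29], [0.18, 2.7], [-1.29, 4.43], [0.17, 2.64], [-3, 3]. Speed limits (rad/s): [2.57, 2.57, 3.14, 3.14, 3.14, 3.14].

### API

Orientations are given as a 3x3 rotation matrix whose columns are the frame's x, y, z axes.
In Python, from plant import sense, grab_frame, calibration, close_job gives the robot as it stands.
- The arm moves only by the tool move_arm, never from a script. Its argument "motion" is a list of rows, each a list of 5 numbers: the shift along the world's x, y, z each as a share of 0.2 m, from -1 to 1, then the turn about the world's z as a share of 120 degrees, from -1 to 1, then the opening in per cent of the stroke, from 0 (shut) to 100 (fully open). A call has 1 to 5 rows; each row shifts and turns the pose as measured when the row begins; what a row does not reach is not made up. A row lasts 1/10 s, in which the tool goes at most 50 mm and 8.59 degrees, less where a joint would pass 70% of its speed; a pose out of reach is approached as far as the arm can. A call with a number of a shift or a turn outside -1 to 1 is refused whole. A call with a gripper value outside its range is refused whole. The fingers move at their own pace and stop on an object; "squeeze" is the grip in N (left out, the last holds). Time passes only in rows, so rows that do not move let the fingers close. It gives the time, the measured TCP pose, the force and the opening at its end, in the units of the state.
- sense(): the state, without advancing time (a new reading comes with each control period).
- grab_frame(name): name is "scene" or "side" or "wrist"; returns the picture (480x640x3 uint8, blue, green, red); there is no depth.
- calibration(name): a dict with "camera_matrix" (3x3 intrinsics, pixels), "R" (3x3) and "t" (3): a world point X has camera coordinates R X + t. Camera axes: x right, y down, z forward; pixel columns grow to the right and rows downward; lengths in m; the calibration is good to about 2 mm. The wrist camera is an equidistant fisheye: a pixel r from the principal point sees the ray r / f radians off the axis. A picture is of the moment at which its call begins: read the wrist's pose just before it. calibration takes no time and is no camera call; for the wrist camera it gives the pose at the moment of the call.
- close_job(): hands the job in, once; it reports no verdict.
The state is a dict: "time": time; "joint_pos": joint angles; "qd": joint speeds; "joint_efforts": joint torques, N m; "eef_pos": TCP position; "tool_rot": TCP orientation; "wrist_force": force on the tool from outside, world axes, zero at the start; "torque": the same for the moment, N m; "width": finger opening in m.
Only numpy, scipy, OpenCV 4.12 (cv2) and the standard library are available. Lean on these libraries where they do the work, as an engineer would, in place of code of your own. Each camera call takes 0.05 s, during which the arm holds its last target.

## Working session

There is one attempt and no reset: what is moved stays moved. The work goes in short steps, Python scripts to look and compute and a tool call to move; the robot and the scene stay as the last step left them, time stands still between calls to the robot, and variables do not carry over. Pictures are saved under pics/ and viewed, and the job is handed in when it is done.

Besides the shell and the picture viewer there is one more tool, called after "Emit:" as a command line: name --pt "numbers of a row" for each row, then --argument value for the rest. move_arm: Moves the arm, as the interface text tells. Shift numbers are shares of 0.2 m and turn numbers shares of 120 degrees, none past 1 either way. Its arguments: {"type":"object","properties":{"motion":{"type":"array"},"squeeze":{"type":"number"}},"required":["motion"]}

```bash
ls; mkdir -p pics
python3 - <<'E'
from plant import sense, grab_frame, calibration
import cv2
s=sense();print({k:s[k] for k in('time','eef_pos','wrist_force','width','tool_rot')})
for n in('scene','side','wrist'):
    c=calibration(n);print(n,c)
    cv2.imwrite(f'pics/{n}0.png',grab_frame(n))
E
```

```text
pics
{'time': 0.0, 'eef_pos': array([ 0.16808595, -0.54920074,  0.21276746]), 'wrist_force': array([ 0.2328192 , -0.69988939, -0.93606171]), 'width': 0.08545177543962615, 'tool_rot': array([[-1.63845401e-04,  9.56278550e-01,  2.92457360e-01],
       [ 1.95521538e-03,  2.92457111e-01, -9.56276642e-01],
       [-9.99998075e-01,  4.15135600e-04, -1.91764829e-03]])}
scene {'camera_matrix': array([[551.27201181,   0.        , 328.99413065],
       [  0.        , 551.27201181, 239.07391284],
       [  0.        ,   0.        ,   1.        ]]), 'R': array([[ 0.6470964 ,  0.76233846, -0.01031084],
       [ 0.6491598 , -0.55801836, -0.51692075],
       [-0.39982221,  0.32780417, -0.85597116]]), 't': array([-0.37092666, -0.30535272,  1.34001058])}
side {'camera_matrix': array([[538.9335171 ,   0.        , 311.64491403],
       [  0.        , 538.9335171 , 250.72519277],
       [  0.        ,   0.        ,   1.        ]]), 'R': array([[-0.78679203, -0.61705023, -0.01439829],
       [-0.42554258,  0.55920505, -0.7114796 ],
       [ 0.44707025, -0.5536594 , -0.70255922]]), 't': array([0.43513849, 0.2651079 , 1.00500261])}
wrist {'camera_matrix': array([[371.64829954,   0.        , 313.36403618],
       [  0.        , 371.64829954, 235.54345429],
       [  0.        ,   0.        ,   1.        ]]), 'R': array([[ 0.29226366, -0.95633703, -0.00119582],
       [-0.90411378, -0.27671097,  0.32559073],
       [-0.31170537, -0.09407718, -0.94551005]]), 't': array([-0.5744077 , -0.04212974,  0.37951435])}
```

View pics/scene0.png

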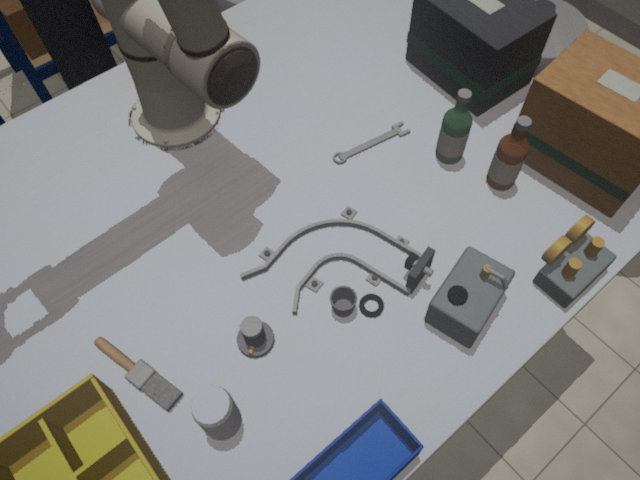

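View pics/side0.png

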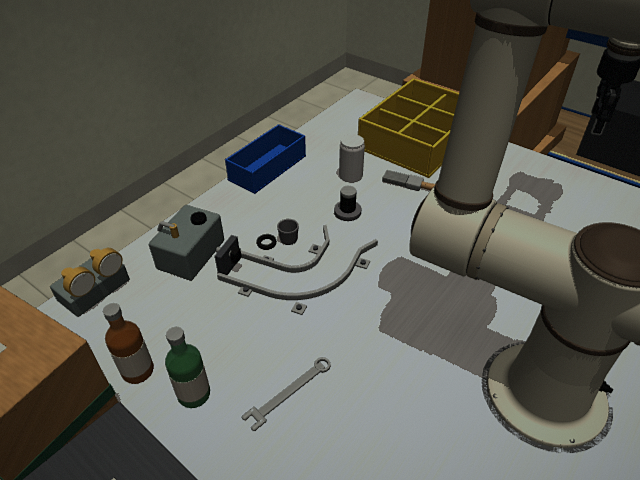

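View pics/wrist0.png

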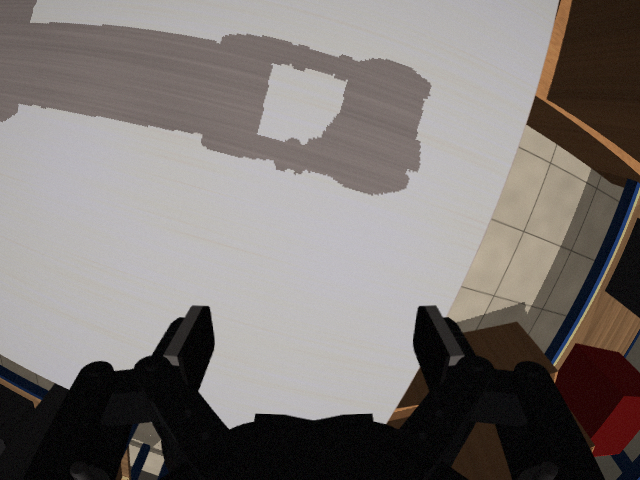

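The scene picture shows the head at about (254,333), the rails from their mouth near (270,290) round to the stop near (415,265), the cup at (343,300) and the seal at (371,305). I'll zoom in to measure.

Run:
```python
import cv2
a=cv2.imread('pics/scene0.png')[195:365,225:465]
cv2.imwrite('pics/z1.png',cv2.resize(a,None,fx=3.3,fy=3.3,interpolation=cv2.INTER_CUBIC))
a=cv2.imread('pics/side0.png')[175:325,205:390]
cv2.imwrite('pics/z2.png',cv2.resize(a,None,fx=4,fy=4,interpolation=cv2.INTER_CUBIC))
```

```text
(no output)
```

View pics/z1.png

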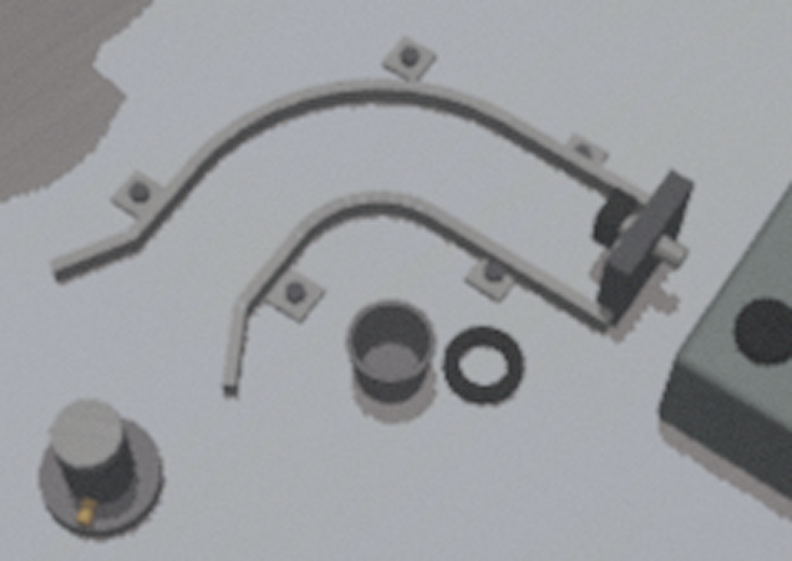

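View pics/z2.png

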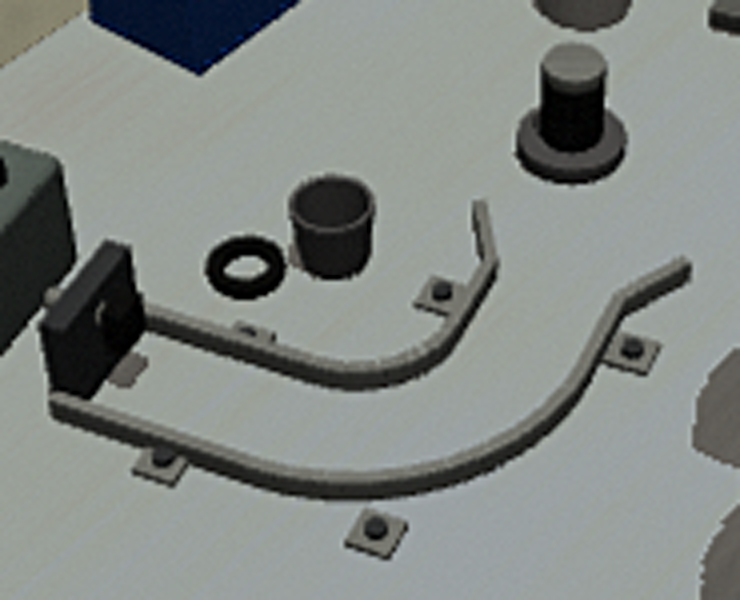

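```bash
cat > h.py <<'E'
import numpy as np, cv2
from plant import calibration
def ray(n,uv,z,c=None):
    c=c or calibration(n);K,R,t=c['camera_matrix'],np.array(c['R']),np.array(c['t'])
    uv=np.atleast_2d(uv).astype(float)
    d=np.c_[(uv-[K[0,2],K[1,2]])/[K[0,0],K[1,1]],np.ones(len(uv))]@R
    o=-R.T@t
    return o+d*((z-o[2])/d[:,2])[:,None]
def proj(n,X):
    c=calibration(n);p=np.atleast_2d(X)@np.array(c['R']).T+c['t']
    return (p[:,:2]/p[:,2:])@c['camera_matrix'][:2,:2].T+c['camera_matrix'][:2,2]
E
python3 - <<'E'
from h import *
f=lambda L:np.array(L)/3.3+[225-.35,195-.35]
g=lambda L:np.array(L)/4+[205-.4,175-.4]
P=f([[57,264],[138,235],[231,390],[243,303],[605,318],[645,198]])
print('scene outflare,outcorner,inflare,incorner,inend,outend\n',ray('scene',P,.016).round(4))
P=g([[684,266],[619,305],[480,205],[491,266],[150,312],[55,402]])
print('side\n',ray('side',P,.016).round(4))
print('head top',ray('scene',f([[88,433]]),.072),ray('side',g([[574,64]]),.072))
print('head foot',ray('scene',f([[101,470]]),.014),ray('side',g([[571,139]]),.014))
E
```

```text
scene outflare,outcorner,inflare,incorner,inend,outend
 [[ 0.4716 -0.1397  0.016 ]
 [ 0.4875 -0.0909  0.016 ]
 [ 0.6036 -0.1113  0.016 ]
 [ 0.5646 -0.0712  0.016 ]
 [ 0.7109  0.0844  0.016 ]
 [ 0.6689  0.1599  0.016 ]]
side
 [[ 0.4682 -0.1383  0.016 ]
 [ 0.4802 -0.0878  0.016 ]
 [ 0.5973 -0.1082  0.016 ]
 [ 0.5594 -0.069   0.016 ]
 [ 0.6944  0.0826  0.016 ]
 [ 0.6875  0.1672  0.016 ]]
head top [[ 0.59458148 -0.19754013  0.072     ]] [[ 0.59200365 -0.19693711  0.072     ]]
head foot [[ 0.5932955  -0.19692186  0.014     ]] [[ 0.59036966 -0.1946666   0.014     ]]
```

```bash
cat > fit.py <<'E'
from h import *
from scipy.optimize import least_squares
from scipy.ndimage import map_coordinates
def cl(s):  # centreline sample: point, right normal (toward arc centre side)
    if s<0: return np.array([0,s]),np.array([1.,0])
    L=np.pi*.05
    if s<L:
        a=s/.1; return np.array([.1-.1*np.cos(a),.1*np.sin(a)]),np.array([np.cos(a),-np.sin(a)])
    return np.array([.1+s-L,.1]),np.array([0,-1.])
def T(p,q): c,s=np.cos(p[2]),np.sin(p[2]); return np.array([[c,-s],[s,c]])@q+p[:2]
def sd(p,w): # signed offset to right of centreline, for world pts
    c,s=np.cos(p[2]),np.sin(p[2]); q=(w-p[:2])@np.array([[c,-s],[s,c]])
    x,y=q.T
    return np.where((y<0)&(x<.1),x,np.where(x>.1,.1-y,.1-np.hypot(x-.1,y)))
def run(n,img,p,offs):
    g=cv2.GaussianBlur(cv2.cvtColor(img,cv2.COLOR_BGR2GRAY),(0,0),.7).astype(float)
    for it in range(4):
        W=[];O=[]
        for off,sg in offs:
            for s in np.arange(-.05,.2,.004):
                c,nn=cl(s); us=np.arange(-.007,.0071,.00025)
                X=np.array([[*T(p,c+nn*(off+u)),.016] for u in us])
                v=proj(n,X); pr=map_coordinates(g,[v[:,1],v[:,0]],order=1)
                d=np.gradient(pr)*sg   # sg=+1: dark->bright with u ; choose strongest
                i=np.argmax(d)
                if d[i]>2.5 and 3<i<len(us)-4: W.append(X[i,:2]);O.append(off)
        W=np.array(W);O=np.array(O)
        r=least_squares(lambda q:sd(q,W)-O,p,loss='soft_l1',f_scale=.001); p=r.x
    e=sd(p,W)-O
    print(n,len(W),'pose',p.round(4),'deg',np.degrees(p[2]).round(2),'med|e|',np.median(abs(e)).round(5))
    for o,_ in offs: print(o,(O==o).sum(),np.median(e[O==o]).round(5))
    return p
if __name__=='__main__':
    p0=np.array([.511,-.023,np.radians(14.5)])
    # scene sees: outer wall's channel face (off -.037, bright->dark as u grows), inner wall's outside face (off +.045)
    a=run('scene',cv2.imread('pics/scene0.png'),p0,[(-.037,-1),(.045,-1)])
    b=run('side',cv2.imread('pics/side0.png'),p0,[(-.045,1),(.037,1)])
    m=(a+b)/2
    print('mean',m,'head: ',)
    for n in('mouth','home','arc'):
        q={'mouth':[0,-.06],'home':[.165,.1],'arc':[.1,0]}[n]; print(n,T(a,np.array(q)).round(4),T(b,np.array(q)).round(4))
E
python3 fit.py
```

```text
scene 124 pose [ 0.5098 -0.0278  0.2599] deg 14.89 med|e| 0.00034
-0.037 62 -9e-05
0.045 62 1e-05
side 124 pose [ 0.5097 -0.0284  0.2532] deg 14.51 med|e| 0.0005
-0.045 63 -1e-05
0.037 61 3e-05
mean [ 0.50973761 -0.02809089  0.25652578] head: 
mouth [ 0.5252 -0.0858] [ 0.5247 -0.0865]
home [0.6435 0.1113] [0.6444 0.1097]
arc [ 0.6064 -0.0021] [ 0.6065 -0.0034]
```

Run:
```python
from h import *
from fit import T
p=np.array([.5097,-.0281,.2565]);c,s=np.cos(p[2]),np.sin(p[2]);R=np.array([[c,-s],[s,c]])
w2r=lambda w:(np.array(w)[:2]-p[:2])@R
f=lambda L:np.array(L)/3.3+[225-.35,195-.35]
print('cup top',ray('scene',f([[391,340]]),.045),w2r(ray('scene',f([[391,340]]),.045)[0]))
print('seal',w2r(ray('scene',f([[484,364]]),.01)[0]))
print('can top',ray('scene',[[212,403]],.115))
print('head rails',w2r([.5925,-.1965]))
```

```text
cup top [[ 0.64975064 -0.02963107  0.045     ]] [ 0.13508029 -0.03701135]
seal [ 0.17947792 -0.00506693]
can top [[ 0.67674062 -0.32680916  0.115     ]]
head rails [ 0.03736859 -0.18389668]
```

Emit:
move_arm --pt "0.15 0.125 0 0 100" --pt "0.15 0.125 0 0 100" --pt "0.15 0.125 0 0 100" --pt "0.15 0.125 0 0 100" --pt "0.15 0.125 0 0 100" --squeeze 40

```text
time: 0.65
eef_pos: [0.3182, -0.4219, 0.211]
tool_rot: [[-0.002, 0.959, 0.284], [0.003, 0.284, -0.959], [-1.0, -0.001, -0.004]]
wrist_force: [0.3, -0.9, 0.2]
width: 0.0856
```

Emit:
move_arm --pt "0.15 0.125 0 0 100" --pt "0.15 0.125 0 0 100" --pt "0.15 0.125 0 0 100" --pt "0.15 0.125 0 0 100" --pt "0.15 0.125 0 -0.01 100"

```text
time: 1.15
eef_pos: [0.473, -0.2898, 0.2097]
tool_rot: [[-0.003, 0.965, 0.262], [0.005, 0.262, -0.965], [-1.0, -0.001, -0.005]]
wrist_force: [0.7, 0.3, 0.7]
width: 0.0854
```

Emit:
move_arm --pt "0.15 0.125 0 0 100" --pt "0.15 0.125 0 0 100" --pt "0.15 0.125 0 -0.01 100" --pt "0.1 0.08 0 0 100" --pt "0 0 0 0 100"

```text
time: 1.65
eef_pos: [0.5889, -0.1896, 0.2076]
tool_rot: [[-0.004, 0.969, 0.246], [0.007, 0.246, -0.969], [-1.0, -0.002, -0.008]]
wrist_force: [-0.4, -0.4, -0.2]
width: 0.0856
```

Run:
```python
from h import *
from plant import *
import pickle
s=sense();c=calibration('wrist');im=grab_frame('wrist');pickle.dump((s,c),open('w1.pkl','wb'))
print(s['eef_pos'],s['joint_pos']);cv2.imwrite('pics/w1.png',im)
```

```text
[ 0.58885833 -0.18963008  0.20755402] [-0.50884899  0.27954857  1.46810835  0.00430595  1.40130703  0.8121515 ]
```

View pics/w1.png

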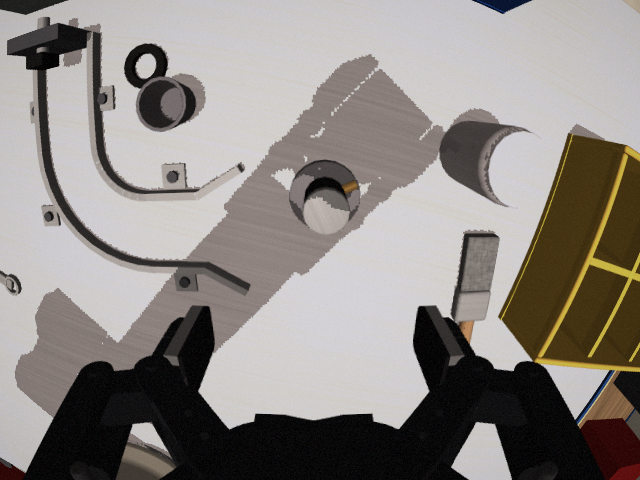

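```bash
cat >> h.py <<'E'
def wray(c,uv,z):
    K,R,t=c['camera_matrix'],np.array(c['R']),np.array(c['t'])
    q=(np.atleast_2d(uv).astype(float)-[K[0,2],K[1,2]])/K[0,0]
    th=np.linalg.norm(q,axis=1,keepdims=True)
    d=np.c_[q/th*np.sin(th),np.cos(th)]@R; o=-R.T@t
    return o+d*((z-o[2])/d[:,2])[:,None]
E
python3 - <<'E'
from h import *; import pickle
s,c=pickle.load(open('w1.pkl','rb'))
im=cv2.imread('pics/w1.png')[140:260,270:390]
cv2.imwrite('pics/w1z.png',cv2.resize(im,None,fx=5,fy=5,interpolation=cv2.INTER_CUBIC))
print(wray(c,[[325,196]],.014),wray(c,[[327,211]],.072))
print('corners out,in',wray(c,[[209,265],[198,192]],.016))
p=np.array([.5097,-.0281,.2565])
from fit import T
print(T(p,np.array([-.041,-.06])),T(p,np.array([.041,-.06])))
E
```

```text
[[ 0.59355933 -0.19886368  0.014     ]] [[ 0.59442727 -0.19898251  0.072     ]]
corners out,in [[ 0.49246705 -0.09879609  0.016     ]
 [ 0.56792765 -0.07509891  0.016     ]]
[ 0.48526316 -0.09653859] [ 0.56458043 -0.07573547]
```

View pics/w1z.png

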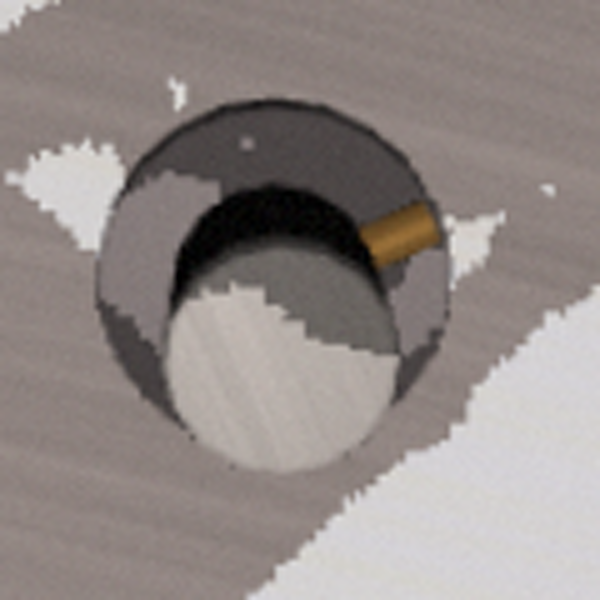

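Emit:
move_arm --pt "0.025 -0.04 0 0 100" --pt "0 0 -0.15 0 100" --pt "0 0 -0.15 0 100" --pt "0 0 -0.15 0 100" --pt "0 0 0 0 100"

```text
time: 2.2
eef_pos: [0.5907, -0.2064, 0.1162]
tool_rot: [[-0.004, 0.971, 0.239], [0.003, 0.239, -0.971], [-1.0, -0.003, -0.004]]
wrist_force: [-0.9, -0.2, -0.7]
width: 0.0852
```

Emit:
move_arm --pt "0.02 0.04 0 0.005 100" --pt "0 0 0 0 100" --pt "0 0 0 0 100"

```text
time: 2.5
eef_pos: [0.5959, -0.2011, 0.1201]
tool_rot: [[0.0, 0.969, 0.248], [0.001, 0.248, -0.969], [-1.0, 0.0, -0.001]]
wrist_force: [0.2, 0.1, 0.2]
width: 0.0853
```

Emit:
move_arm --pt "-0.01 0.015 -0.1 0 100" --pt "0 0 -0.1 0 100" --pt "0 0 -0.1 0 100" --pt "0 0 0 0 100" --pt "0 0 0 0 100"

```text
time: 3.0
eef_pos: [0.5998, -0.2013, 0.0687]
tool_rot: [[0.015, 0.969, 0.248], [-0.008, 0.248, -0.969], [-1.0, 0.012, 0.011]]
wrist_force: [-0.3, -1.3, 0.8]
width: 0.0855
```

Emit:
move_arm --pt "0 0 0 0 100" --pt "0 0 0 0 100"

```text
time: 3.2
eef_pos: [0.6015, -0.2022, 0.0719]
tool_rot: [[0.019, 0.968, 0.248], [-0.01, 0.249, -0.969], [-1.0, 0.016, 0.015]]
wrist_force: [-0.8, 0.1, 0.0]
width: 0.0849
```

Emit:
move_arm --pt "0 0 0 0 100"

```text
time: 3.3
eef_pos: [0.6022, -0.2026, 0.0731]
tool_rot: [[0.02, 0.968, 0.248], [-0.011, 0.249, -0.969], [-1.0, 0.017, 0.016]]
wrist_force: [0.1, 0.1, 0.4]
width: 0.0856
```

Emit:
move_arm --pt "0 0 0 0 100"

```text
time: 3.4
eef_pos: [0.6027, -0.2029, 0.0739]
tool_rot: [[0.022, 0.968, 0.248], [-0.012, 0.249, -0.969], [-1.0, 0.018, 0.017]]
wrist_force: [0.4, 0.0, 1.6]
width: 0.0854
```

Emit:
move_arm --pt "0 0 0 0 100"

```text
time: 3.5
eef_pos: [0.6029, -0.2029, 0.0744]
tool_rot: [[0.022, 0.968, 0.248], [-0.012, 0.249, -0.968], [-1.0, 0.018, 0.017]]
wrist_force: [-0.3, 0.2, 0.7]
width: 0.0856
```

Emit:
move_arm --pt "-0.02 0.01 -0.03 0 100" --pt "-0.015 0.01 -0.03 0 100" --pt "-0.01 0 -0.03 0 100"

```text
time: 3.8
eef_pos: [0.5939, -0.1989, 0.0561]
tool_rot: [[0.024, 0.968, 0.248], [-0.013, 0.249, -0.968], [-1.0, 0.02, 0.019]]
wrist_force: [0.7, 0.2, 0.1]
width: 0.0853
```

Emit:
move_arm --pt "0 0 0 0 100" --pt "0 0 0 0 100"

```text
time: 4.0
eef_pos: [0.5921, -0.1981, 0.0538]
tool_rot: [[0.02, 0.968, 0.248], [-0.011, 0.249, -0.969], [-1.0, 0.017, 0.016]]
wrist_force: [0.1, 0.1, -0.5]
width: 0.0855
```

Emit:
move_arm --pt "0.005 0 -0.02 0 100" --pt "0.005 0 -0.02 0 100" --pt "0 0 0 0 100"

```text
time: 4.3
eef_pos: [0.5945, -0.1982, 0.0452]
tool_rot: [[0.021, 0.968, 0.248], [-0.011, 0.249, -0.969], [-1.0, 0.017, 0.016]]
wrist_force: [-0.8, 0.4, 0.2]
width: 0.0856
```

Run:
```python
from plant import *; import cv2
cv2.imwrite('pics/w2.png',grab_frame('wrist'))
cv2.imwrite('pics/s2.png',cv2.resize(grab_frame('scene')[220:420,180:440],None,fx=3,fy=3))
s=sense();print(s['eef_pos'],s['tool_rot'].round(3))
```

```text
[ 0.59469194 -0.19836582  0.04579792] [[ 0.021  0.968  0.248]
 [-0.012  0.249 -0.969]
 [-1.     0.018  0.017]]
```

View pics/w2.png

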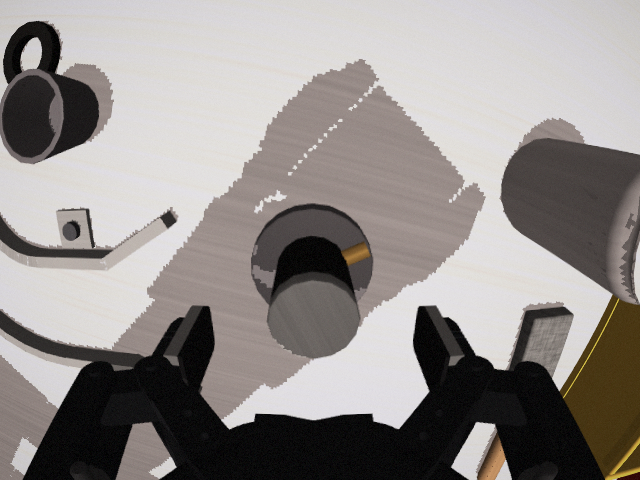

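View pics/s2.png

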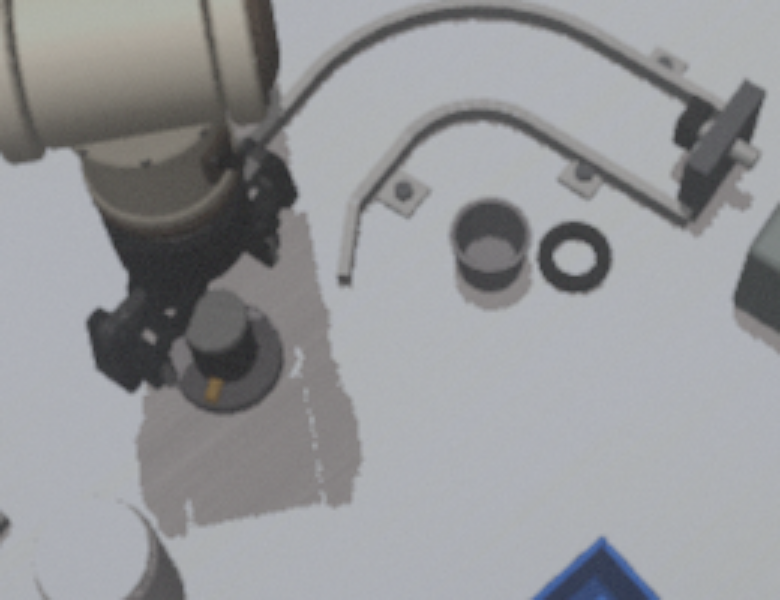

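Run:
```python
from h import *
v=proj('scene',[[.5947,-.1984,.0455],[.5947,-.1984,.072],[.594,-.198,.072],[.5947+.248*.05,-.1984-.969*.05,.05],[.5947-.248*.05,-.1984+.969*.05,.05]])
print((v-[180,220])*3)
g=ray('scene',np.array([[218,318]])/3+[180,220],.072);print(g)
```

```text
[[218.6620595  335.37265124]
 [212.89012312 318.61806693]
 [212.73785931 317.35975286]
 [163.68007159 398.076556  ]
 [269.50313062 269.77511246]]
[[ 0.59634876 -0.19587608  0.072     ]]
```

Emit:
move_arm --pt "0 0 0 0 0" --pt "0 0 0 0 0" --pt "0 0 0 0 0" --pt "0 0 0 0 0" --pt "0 0 0 0 0" --squeeze 40

```text
time: 4.9
eef_pos: [0.5951, -0.1985, 0.0467]
tool_rot: [[0.022, 0.968, 0.249], [-0.012, 0.249, -0.968], [-1.0, 0.018, 0.017]]
wrist_force: [0.8, 0.2, -1.4]
width: 0.0376
```

Run:
```python
from plant import *; import cv2
cv2.imwrite('pics/w3.png',grab_frame('wrist'))
s=sense();print(s['eef_pos'],s['width'],s['wrist_force'])
```

```text
[ 0.59510552 -0.19844032  0.04668405] 0.03746494107998382 [-0.63031256  0.92330419  0.83524673]
```

View pics/w3.png

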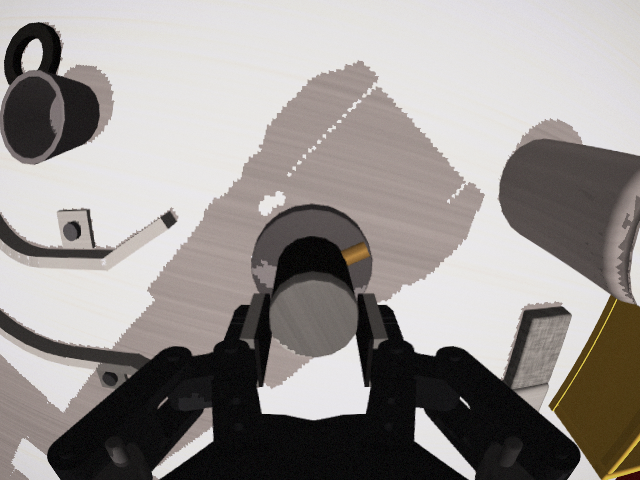

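```bash
cat > st.py <<'E'
import numpy as np,sys
from plant import sense
P=np.array([.5097,-.0281,.2565])
c,s=np.cos(P[2]),np.sin(P[2]);R=np.array([[c,-s],[s,c]])
S=sense();e=S['eef_pos'];r=(e[:2]-P[:2])@R
print('t',round(S['time'],2),'rails mm',(r*1e3).round(1),'z',(e[2]*1e3).round(1),'F rails',(S['wrist_force'][:2]@R).round(1),S['wrist_force'][2].round(1),'w',round(S['width'],4))
d=np.hypot(r[0]-.1,r[1]);print('arc radius mm',d*1e3)
if len(sys.argv)>2:
    t=np.array([float(sys.argv[1]),float(sys.argv[2])])/1e3
    print('world share to target',(R@(t-r)/.2).round(4))
E
python3 st.py 0 -120
```

```text
t 4.95 rails mm [  39.4 -186.4] z 46.7 F rails [-0.4  1.1] 0.8 w 0.0375
arc radius mm 196.03725032356203
world share to target [-0.2748  0.2713]
```

Emit:
move_arm --pt "-0.03 0.03 0 0 0" --pt "-0.03 0.03 0 0 0" --pt "-0.03 0.03 0 0 0" --pt "-0.03 0.03 0 0 0"

```text
time: 5.35
eef_pos: [0.5705, -0.1743, 0.0467]
tool_rot: [[0.025, 0.968, 0.248], [-0.015, 0.248, -0.969], [-1.0, 0.02, 0.02]]
wrist_force: [1.4, -1.0, -2.2]
width: 0.0372
```

Emit:
move_arm --pt "-0.03 0.03 0 0 0" --pt "-0.03 0.03 0 0 0" --pt "-0.03 0.03 0 0 0" --pt "-0.03 0.03 0 0 0"

```text
time: 5.75
eef_pos: [0.5439, -0.1477, 0.0467]
tool_rot: [[0.025, 0.968, 0.248], [-0.015, 0.249, -0.968], [-1.0, 0.02, 0.02]]
wrist_force: [1.9, -1.2, -1.2]
width: 0.0376
```

```bash
python3 st.py 0 -120
python3 - <<'E'
from h import *
from plant import *
import pickle
s=sense();c=calibration('wrist');im=grab_frame('wrist');pickle.dump((s,c),open('w4.pkl','wb'))
cv2.imwrite('pics/w4.png',im)
a=grab_frame('scene')[195:365,225:465]
cv2.imwrite('pics/s4.png',cv2.resize(a,None,fx=3.3,fy=3.3,interpolation=cv2.INTER_CUBIC))
print(c['R'],c['t'])
E
```

```text
t 5.75 rails mm [   2.7 -124.3] z 46.7 F rails [ 1.5 -1.7] -1.2 w 0.0376
arc radius mm 157.85453524151063
world share to target [-0.0186  0.0174]
[[ 0.24818529 -0.96848604  0.02094879]
 [-0.92366198 -0.2300698   0.30645787]
 [-0.29198049 -0.09540793 -0.95165368]] [-0.27918348  0.48124678  0.36663683]
```

View pics/w4.png

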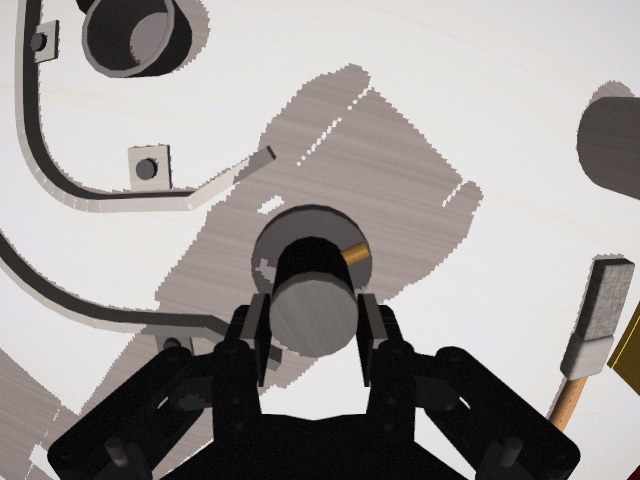

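View pics/s4.png

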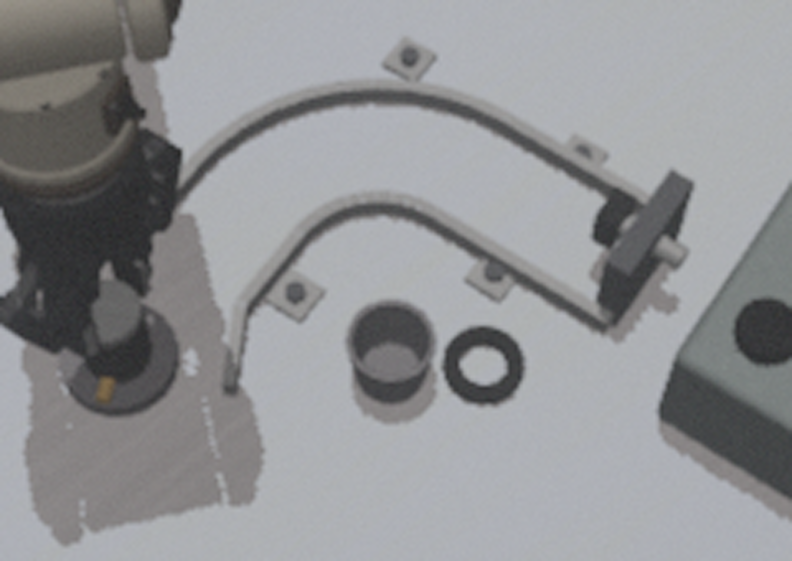

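Run:
```python
import cv2
im=cv2.imread('pics/w4.png')[170:350,80:400]
cv2.imwrite('pics/w4z.png',cv2.resize(im,None,fx=2.5,fy=2.5,interpolation=cv2.INTER_CUBIC))
```

```text
(no output)
```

View pics/w4z.png

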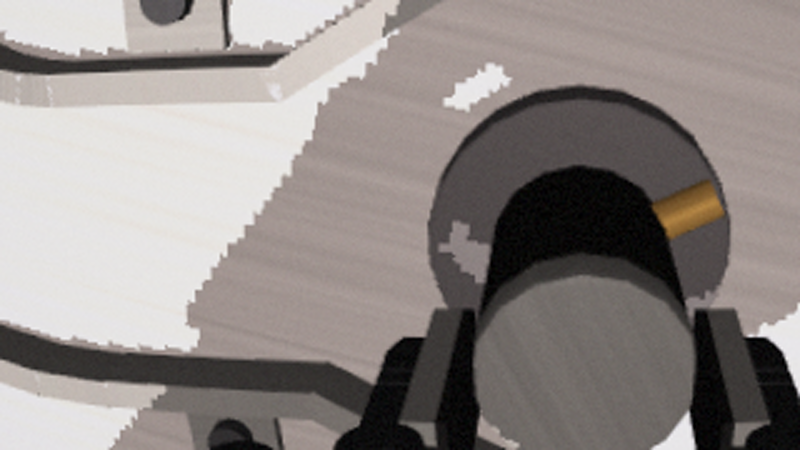

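Run:
```python
from h import *; import pickle
s,c=pickle.load(open('w4.pkl','rb'))
P=np.array([.5097,-.0281,.2565]);cc,ss=np.cos(P[2]),np.sin(P[2]);R=np.array([[cc,-ss],[ss,cc]])
z=lambda L:np.array(L,float)/2.5+[80-.3,170-.3]
r=lambda L,h:((wray(c,z(L),h)[:,:2]-P[:2])@R*1e3).round(1)
print('tcp',(s['eef_pos'][:2]-P[:2])@R)
print('in45',r([[275,66],[120,74]],.016));print('in37',r([[278,100],[120,104]],.016))
print('out-37top',r([[318,394],[190,388]],.016),'bot',r([[330,362],[200,355]],0))
f=r([[430,235],[729,235],[580,100],[462,150],[695,150]],.014);print('foot',f)
from scipy.optimize import least_squares
print(least_squares(lambda p:np.hypot(*(f-p[:2]).T)-35,[0,-124]).x)
print('top',r([[475,355],[695,355],[585,278]],.072))
```

```text
tcp [ 0.00271041 -0.12430925]
in45 [[ 44.6 -58.6]
 [ 44.3 -20.2]]
in37 [[ 37.  -58.6]
 [ 37.3 -19.2]]
out-37top [[-37.1 -59.4]
 [-37.  -24.8]] bot [[-37.1 -58.9]
 [-36.3 -21.9]]
foot [[   4.5  -90.4]
 [   3.5 -158.1]
 [  35.3 -124.5]
 [  24.4  -98.7]
 [  23.8 -149.6]]
[ 8.20366846e-02 -1.24078408e+02]
top [[   6.3 -105.8]
 [   5.7 -142.6]
 [  20.4 -124.2]]
```

Emit:
move_arm --pt "-0.01 0.039 0 0 0" --pt "-0.01 0.039 0 0 0" --pt "-0.01 0.039 0 0 0" --pt "-0.01 0.039 0 0 0"

```text
time: 6.25
eef_pos: [0.5349, -0.1148, 0.0467]
tool_rot: [[0.023, 0.969, 0.248], [-0.015, 0.248, -0.969], [-1.0, 0.019, 0.02]]
wrist_force: [0.5, -2.2, -0.7]
width: 0.0376
```

```bash
python3 st.py 2.5 -60
```

```text
t 6.25 rails mm [  2.4 -90.2] z 46.7 F rails [-0.1 -2.3] -0.7 w 0.0376
arc radius mm 132.95802142978312
world share to target [-0.0377  0.1464]
```

Emit:
move_arm --pt "-0.007 0.028 0 0 0" --pt "-0.007 0.028 0 0 0" --pt "-0.007 0.028 0 0 0" --pt "-0.007 0.028 0 0 0" --pt "-0.007 0.028 0 0 0"

```text
time: 6.75
eef_pos: [0.5273, -0.0839, 0.0467]
tool_rot: [[0.024, 0.968, 0.249], [-0.015, 0.249, -0.968], [-1.0, 0.019, 0.02]]
wrist_force: [0.5, -2.5, -1.5]
width: 0.0377
```

```bash
python3 st.py 2.5 -40
```

```text
t 6.75 rails mm [  2.9 -58.4] z 46.7 F rails [-0.2 -2.6] -1.5 w 0.0377
arc radius mm 113.30651195331538
world share to target [-0.0254  0.0886]
```

Emit:
move_arm --pt "-0.009 0.028 0 0 0" --pt "-0.007 0.028 0 0 0" --pt "-0.007 0.028 0 0 0"

```text
time: 7.05
eef_pos: [0.5223, -0.0656, 0.0467]
tool_rot: [[0.023, 0.968, 0.248], [-0.015, 0.249, -0.968], [-1.0, 0.019, 0.02]]
wrist_force: [0.7, -1.5, -1.0]
width: 0.0375
```

```bash
python3 st.py 2.5 0;python3 - <<'E'
from h import *
from plant import *
import pickle
s=sense();c=calibration('wrist');im=grab_frame('wrist');pickle.dump((s,c),open('w5.pkl','wb'))
cv2.imwrite('pics/w5.png',im);cv2.imwrite('pics/w5z.png',cv2.resize(im[170:370,80:400],None,fx=2.5,fy=2.5,interpolation=cv2.INTER_CUBIC))
E
```

```text
t 7.05 rails mm [  2.6 -39.5] z 46.7 F rails [ 0.3 -1.6] -1.0 w 0.0375
arc radius mm 105.05901763483205
world share to target [-0.0508  0.1908]
```

View pics/w5z.png

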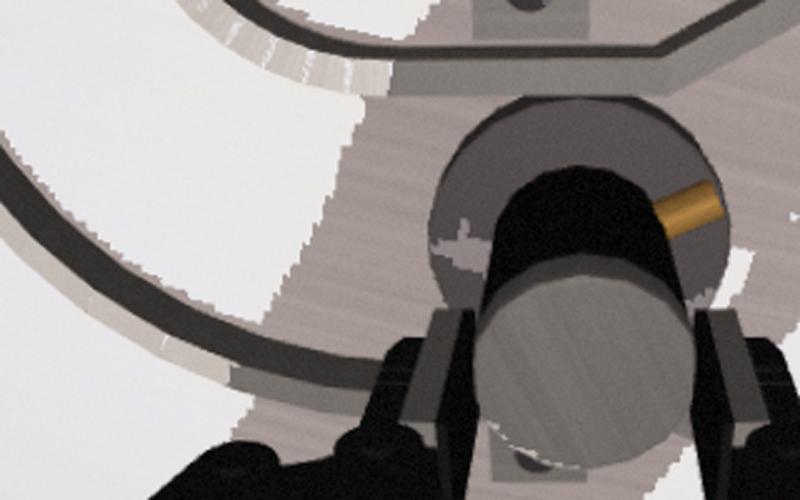

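Run:
```python
from h import *; import pickle
s,c=pickle.load(open('w5.pkl','rb'))
P=np.array([.5097,-.0281,.2565]);cc,ss=np.cos(P[2]),np.sin(P[2]);R=np.array([[cc,-ss],[ss,cc]])
z=lambda L:np.array(L,float)/2.5+[80-.3,170-.3]
r=lambda L,h:((wray(c,z(L),h)[:,:2]-P[:2])@R*1e3).round(1)
print('in45',r([[640,46],[420,46]],.016));print('in37',r([[640,96],[420,96],[580,96]],.016))
f=r([[430,235],[729,235],[580,100],[462,150],[695,150]],.014);print('foot',f)
from scipy.optimize import least_squares
print(least_squares(lambda p:np.hypot(*(f-p[:2]).T)-35,[0,-40]).x)
print('top',r([[475,355],[695,355],[585,278],[585,468]],.072))
print('out', r([[370,360]],0.0),r([[370,388]],0.016))
```

```text
in45 [[ 47.3 -52.3]
 [ 47.9  -6.1]]
in37 [[ 36.5 -52.4]
 [ 37.1  -5.6]
 [ 36.6 -39.7]]
foot [[  4.4  -5.6]
 [  3.4 -73.3]
 [ 35.2 -39.7]
 [ 24.3 -13.9]
 [ 23.7 -64.8]]
[-1.79617234e-02 -3.92784076e+01]
top [[  6.3 -21. ]
 [  5.7 -57.8]
 [ 20.4 -39.4]
 [-17.4 -39.2]]
out [[-36.4  15. ]] [[-35.1  11.9]]
```

```bash
cat > nx.py <<'E'
import sys
from st import *
from fit import cl
step=float(sys.argv[1])/1e3; off=np.array([.0022,0]) if len(sys.argv)<5 else np.array([float(sys.argv[3]),float(sys.argv[4])])/1e3
n=int(sys.argv[2])
h=r-off
L=np.pi*.05
if h[1]<0 and h[0]<.05: s0=h[1];lat=h[0]
elif h[0]<.1: a=np.arctan2(h[1],.1-h[0]);s0=.1*a;lat=.1-np.hypot(h[0]-.1,h[1])
else: s0=L+h[0]-.1;lat=.1-h[1]
print('head',(h*1e3).round(1),'s',round(s0*1e3,1),'lateral right mm',round(lat*1e3,2))
p=h
for k in range(n):
    q=cl(s0+step*(k+1))[0]; print((R@(q-p)/.2).round(4)); p=q
E
sed -i 's/if len(sys.argv)>2:/if __name__=="__main__" and len(sys.argv)>2:/' st.py
python3 nx.py 6 5
```

```text
t 7.1 rails mm [  2.7 -38.6] z 46.7 F rails [-0.3  1. ] 0.1 w 0.0375
arc radius mm 104.71581702734053
head [  0.5 -38.6] s -38.6 lateral right mm 0.46
[-0.0098  0.0284]
[-0.0076  0.029 ]
[-0.0076  0.029 ]
[-0.0076  0.029 ]
[-0.0076  0.029 ]
```

Emit:
move_arm --pt "-0.0095 0.0285 0 0 0" --pt "-0.0075 0.029 0 0 0" --pt "-0.0075 0.029 0 0 0" --pt "-0.0075 0.029 0 0 0" --pt "-0.0075 0.029 0 0 0"

```text
time: 7.6
eef_pos: [0.5135, -0.0339, 0.0467]
tool_rot: [[0.023, 0.968, 0.248], [-0.015, 0.249, -0.968], [-1.0, 0.019, 0.02]]
wrist_force: [0.6, -1.3, -1.7]
width: 0.0373
```

```bash
python3 nx.py 6 5
```

```text
t 7.6 rails mm [ 2.2 -6.6] z 46.7 F rails [ 0.3 -1.4] -1.7 w 0.0373
arc radius mm 97.99026555882303
head [ 0.  -6.6] s -6.6 lateral right mm 0.03
[-0.0078  0.029 ]
[-0.0069  0.0292]
[-0.0052  0.0295]
[-0.0034  0.0298]
[-0.0016  0.03  ]
```

Emit:
move_arm --pt "-0.0078 0.029 0 0 0" --pt "-0.007 0.029 0 0 0" --pt "-0.005 0.0295 0 0 0"

```text
time: 7.9
eef_pos: [0.5091, -0.0148, 0.0467]
tool_rot: [[0.023, 0.968, 0.249], [-0.015, 0.249, -0.968], [-1.0, 0.019, 0.02]]
wrist_force: [0.9, -1.0, -0.8]
width: 0.0377
```

```bash
python3 nx.py 6 4
```

```text
t 7.9 rails mm [ 2.8 13. ] z 46.7 F rails [ 0.6 -1.2] -0.8 w 0.0377
arc radius mm 98.11837982690251
head [ 0.6 13. ] s 13.0 lateral right mm -0.3
[-0.0014  0.03  ]
[-0.0011  0.03  ]
[0.0007 0.03  ]
[0.0025 0.0299]
```

Emit:
move_arm --pt "-0.0014 0.03 0 0 0" --pt "-0.001 0.03 0 0 0" --pt "0.001 0.03 0 0 0"

```text
time: 8.2
eef_pos: [0.5083, 0.0048, 0.0467]
tool_rot: [[0.022, 0.968, 0.249], [-0.015, 0.249, -0.968], [-1.0, 0.018, 0.02]]
wrist_force: [0.6, -2.9, -0.7]
width: 0.0378
```

```bash
python3 nx.py 6 4
```

```text
t 8.2 rails mm [ 7.  32.1] z 46.7 F rails [-0.1 -2.9] -0.7 w 0.0378
arc radius mm 98.38413308950312
head [ 4.8 32.1] s 32.6 lateral right mm -0.47
[0.0053 0.0297]
[0.0048 0.0296]
[0.0065 0.0293]
[0.0083 0.0288]
```

Emit:
move_arm --pt "0.006 0.0295 0 0 0" --pt "0.0055 0.0295 0 0 0" --pt "0.0075 0.029 0 0 0"

```text
time: 8.5
eef_pos: [0.5121, 0.0239, 0.0467]
tool_rot: [[0.022, 0.968, 0.249], [-0.015, 0.249, -0.968], [-1.0, 0.017, 0.02]]
wrist_force: [-0.8, -1.8, -0.4]
width: 0.0374
```

```bash
python3 nx.py 6 4
```

```text
t 8.5 rails mm [15.5 49.7] z 46.7 F rails [-1.2 -1.5] -0.4 w 0.0374
arc radius mm 98.01457761809263
head [13.3 49.7] s 52.1 lateral right mm 0.08
[0.0083 0.0288]
[0.0104 0.0281]
[0.0121 0.0275]
[0.0137 0.0267]
```

Emit:
move_arm --pt "0.0088 0.0285 0 0 0" --pt "0.011 0.028 0 0 0" --pt "0.0128 0.027 0 0 0"

```text
time: 8.8
eef_pos: [0.5189, 0.0422, 0.0467]
tool_rot: [[0.021, 0.968, 0.249], [-0.015, 0.249, -0.968], [-1.0, 0.017, 0.02]]
wrist_force: [-1.5, -2.8, -0.4]
width: 0.0372
```

```bash
python3 nx.py 6 4;python3 - <<'E'
from h import *
from plant import *
im=grab_frame('wrist');cv2.imwrite('pics/w6z.png',cv2.resize(im[170:370,80:400],None,fx=2.5,fy=2.5,interpolation=cv2.INTER_CUBIC))
E
```

```text
t 8.8 rails mm [26.7 65.7] z 46.7 F rails [-2.2 -2.3] -0.4 w 0.0372
arc radius mm 98.39956026285476
head [24.5 65.7] s 71.6 lateral right mm -0.05
[0.0143 0.0264]
[0.0157 0.0256]
[0.0172 0.0246]
[0.0186 0.0235]
```

View pics/w6z.png

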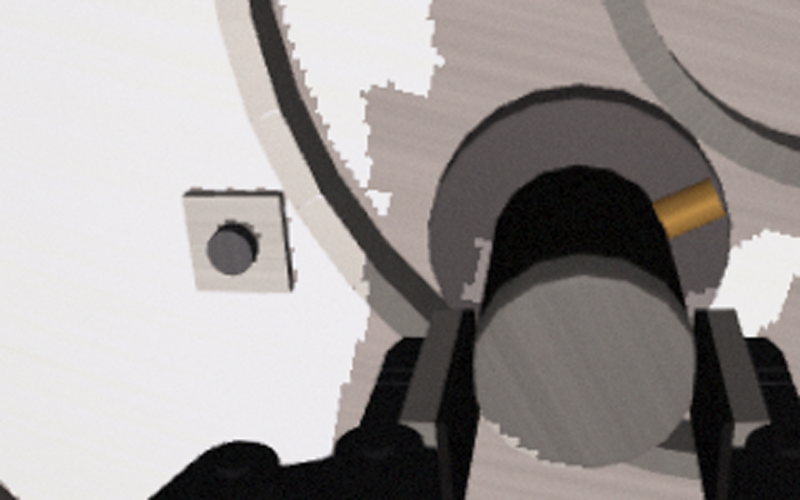

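Emit:
move_arm --pt "0.015 0.0262 0 0 0" --pt "0.0163 0.0252 0 0 0" --pt "0.0178 0.0242 0 0 0"

```text
time: 9.15
eef_pos: [0.5293, 0.0591, 0.0466]
tool_rot: [[0.02, 0.968, 0.249], [-0.014, 0.249, -0.968], [-1.0, 0.016, 0.019]]
wrist_force: [-1.4, -2.3, 1.9]
width: 0.0375
```

```bash
python3 nx.py 6 4
```

```text
t 9.15 rails mm [41.1 79.3] z 46.6 F rails [-1.9 -1.9] 1.9 w 0.0375
arc radius mm 98.80348759129886
head [38.9 79.3] s 91.5 lateral right mm -0.13
[0.0196 0.0228]
[0.0204 0.022 ]
[0.0217 0.0207]
[0.0229 0.0194]
```

Emit:
move_arm --pt "0.02 0.0225 0 0 0" --pt "0.0208 0.0215 0 0 0" --pt "0.022 0.02 0 0 0"

```text
time: 9.45
eef_pos: [0.5426, 0.0732, 0.0467]
tool_rot: [[0.019, 0.968, 0.249], [-0.014, 0.249, -0.968], [-1.0, 0.015, 0.019]]
wrist_force: [-1.2, -2.0, 1.8]
width: 0.0376
```

```bash
python3 nx.py 6 4
```

```text
t 9.45 rails mm [57.5 89.6] z 46.7 F rails [-1.7 -1.7] 1.8 w 0.0376
arc radius mm 99.16808501553271
head [55.3 89.6] s 110.8 lateral right mm -0.13
[0.0236 0.0186]
[0.0243 0.0176]
[0.0253 0.0162]
[0.0262 0.0146]
```

Emit:
move_arm --pt "0.024 0.0183 0 0 0" --pt "0.0247 0.017 0 0 0" --pt "0.0257 0.0156 0 0 0"

```text
time: 9.75
eef_pos: [0.5584, 0.0846, 0.0467]
tool_rot: [[0.018, 0.968, 0.249], [-0.014, 0.249, -0.968], [-1.0, 0.014, 0.018]]
wrist_force: [-1.9, -1.3, 3.5]
width: 0.0376
```

```bash
python3 nx.py 6 4
```

```text
t 9.75 rails mm [75.7 96.6] z 46.7 F rails [-2.2 -0.8] 3.5 w 0.0376
arc radius mm 99.62133998577607
head [73.5 96.6] s 130.3 lateral right mm -0.18
[0.0269 0.0134]
[0.0272 0.0126]
[0.0279 0.011 ]
[0.0285 0.0093]
```

Emit:
move_arm --pt "0.027 0.013 0 0 0" --pt "0.0275 0.012 0 0 0" --pt "0.028 0.0105 0 0 0"

```text
time: 10.05
eef_pos: [0.576, 0.0928, 0.0467]
tool_rot: [[0.017, 0.968, 0.249], [-0.014, 0.249, -0.968], [-1.0, 0.014, 0.017]]
wrist_force: [-2.8, -1.5, 4.0]
width: 0.0376
```

```bash
python3 nx.py 6 4
```

```text
t 10.05 rails mm [ 94.8 100.1] z 46.7 F rails [-3.1 -0.8] 4.0 w 0.0376
arc radius mm 100.21240728962121
head [ 92.6 100.1] s 149.7 lateral right mm -0.35
[0.0292 0.0072]
[0.029  0.0077]
[0.029  0.0076]
[0.029  0.0076]
```

Emit:
move_arm --pt "0.029 0.007 0.001 0 0" --pt "0.029 0.0075 0.001 0 0" --pt "0.029 0.0075 0 0 0" --pt "0.025 0.0065 0 0 0"

```text
time: 10.45
eef_pos: [0.6002, 0.0994, 0.0468]
tool_rot: [[0.016, 0.968, 0.249], [-0.013, 0.249, -0.968], [-1.0, 0.013, 0.016]]
wrist_force: [-4.1, -0.8, 3.1]
width: 0.0373
```

```bash
python3 nx.py 6 4;python3 - <<'E'
from h import *
from plant import *
import pickle
s=sense();c=calibration('wrist');im=grab_frame('wrist');pickle.dump((s,c),open('w7.pkl','wb'))
cv2.imwrite('pics/w7.png',im)
E
```

```text
t 10.45 rails mm [119.8 100.4] z 46.8 F rails [-4.2  0.3] 3.1 w 0.0373
arc radius mm 102.32743064399664
head [117.6 100.4] s 174.7 lateral right mm -0.39
[0.0295 0.0057]
[0.029  0.0076]
[0.029  0.0076]
[0.029  0.0076]
```

View pics/w7.png

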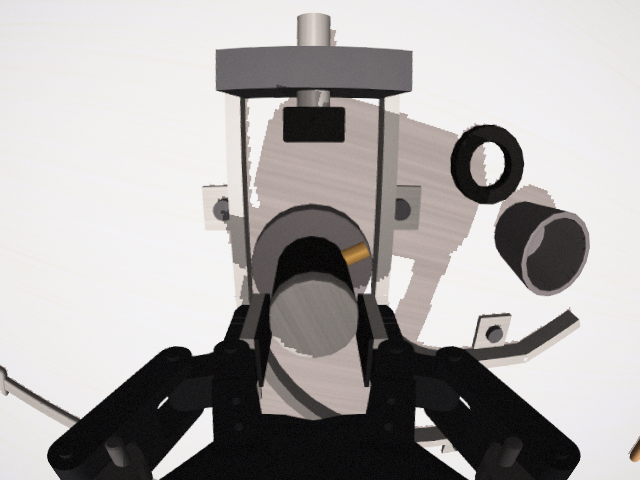

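Emit:
move_arm --pt "0.025 0.0055 0.001 0 0" --pt "0.025 0.0065 0.001 0 0" --pt "0.02 0.005 0 0 0" --pt "0.015 0.004 0 0 0"

```text
time: 10.9
eef_pos: [0.619, 0.1041, 0.0468]
tool_rot: [[0.017, 0.968, 0.249], [-0.012, 0.249, -0.968], [-1.0, 0.014, 0.016]]
wrist_force: [-2.3, -0.0, 2.9]
width: 0.0377
```

```bash
python3 nx.py 2 3
```

```text
t 10.9 rails mm [139.2 100.2] z 46.8 F rails [-2.2  0.5] 2.9 w 0.0377
arc radius mm 107.60757536990282
head [137.  100.2] s 194.1 lateral right mm -0.2
[0.0099 0.0016]
[0.0097 0.0025]
[0.0097 0.0025]
```

Emit:
move_arm --pt "0.015 0.0035 0 0 0" --pt "0.015 0.004 0 0 0" --pt "0.015 0.004 0 0 0" --pt "0.01 0.0025 0 0 0"

```text
time: 11.3
eef_pos: [0.6308, 0.1071, 0.0468]
tool_rot: [[0.017, 0.969, 0.248], [-0.012, 0.249, -0.969], [-1.0, 0.013, 0.016]]
wrist_force: [-2.0, -0.9, 2.6]
width: 0.0377
```

```bash
python3 nx.py 2 3
```

```text
t 11.3 rails mm [151.5 100.1] z 46.8 F rails [-2.1 -0.4] 2.6 w 0.0377
arc radius mm 112.54752900277694
head [149.3 100.1] s 206.4 lateral right mm -0.08
[0.0098 0.0021]
[0.0097 0.0025]
[0.0097 0.0025]
```

Emit:
move_arm --pt "0.0075 0.0019 0 0 0" --pt "0.0075 0.0019 0 0 0" --pt "0.0075 0.0019 0 0 0"

```text
time: 11.6
eef_pos: [0.6356, 0.1084, 0.0468]
tool_rot: [[0.016, 0.968, 0.249], [-0.012, 0.249, -0.968], [-1.0, 0.013, 0.016]]
wrist_force: [-2.8, -0.8, 2.4]
width: 0.0372
```

Emit:
move_arm --pt "0.0075 0.0019 0 0 0" --pt "0.0075 0.0019 0 0 0"

```text
time: 11.8
eef_pos: [0.6388, 0.1092, 0.0468]
tool_rot: [[0.016, 0.969, 0.248], [-0.012, 0.249, -0.969], [-1.0, 0.013, 0.016]]
wrist_force: [-3.7, -0.2, 2.7]
width: 0.0376
```

```bash
python3 nx.py 2 1
```

```text
t 11.8 rails mm [159.7 100. ] z 46.8 F rails [-3.6  0.8] 2.7 w 0.0376
arc radius mm 116.51244970681155
head [157.5 100. ] s 214.6 lateral right mm -0.03
[0.0097 0.0024]
```

Now slowly, a couple of rows at a time, feeling for the stop.

Emit:
move_arm --pt "0.006 0.0015 0 0 0" --pt "0.006 0.0015 0 0 0"

```text
time: 12.0
eef_pos: [0.6414, 0.1098, 0.0468]
tool_rot: [[0.016, 0.969, 0.248], [-0.012, 0.249, -0.969], [-1.0, 0.013, 0.016]]
wrist_force: [-3.0, -0.4, 2.3]
width: 0.0372
```

Emit:
move_arm --pt "0.006 0.0015 0 0 0"

```text
time: 12.1
eef_pos: [0.6427, 0.1102, 0.0468]
tool_rot: [[0.016, 0.968, 0.248], [-0.012, 0.249, -0.969], [-1.0, 0.013, 0.016]]
wrist_force: [-2.7, -0.6, 3.0]
width: 0.0377
```

Emit:
move_arm --pt "0.006 0.0015 0 0 0"

```text
time: 12.2
eef_pos: [0.644, 0.1105, 0.0468]
tool_rot: [[0.016, 0.969, 0.248], [-0.012, 0.249, -0.969], [-1.0, 0.013, 0.016]]
wrist_force: [-3.6, -1.3, 3.2]
width: 0.0378
```

Emit:
move_arm --pt "0.006 0.0015 0 0 0"

```text
time: 12.3
eef_pos: [0.6453, 0.1109, 0.0468]
tool_rot: [[0.016, 0.968, 0.248], [-0.012, 0.249, -0.969], [-1.0, 0.013, 0.016]]
wrist_force: [-2.6, -1.2, 3.2]
width: 0.0377
```

Emit:
move_arm --pt "0.006 0.0015 0 0 0"

```text
time: 12.4
eef_pos: [0.6466, 0.1111, 0.0468]
tool_rot: [[0.016, 0.969, 0.248], [-0.012, 0.249, -0.969], [-1.0, 0.013, 0.016]]
wrist_force: [-3.6, -0.6, 2.9]
width: 0.0377
```

```bash
python3 nx.py 2 1;python3 - <<'E'
from h import *
from plant import *
cv2.imwrite('pics/w8.png',grab_frame('wrist'))
E
```

```text
t 12.4 rails mm [167.8 100. ] z 46.8 F rails [-3.7  0.4] 2.9 w 0.0377
arc radius mm 120.76567788196141
head [165.6 100. ] s 222.7 lateral right mm 0.05
[0.0096 0.0028]
```

View pics/w8.png

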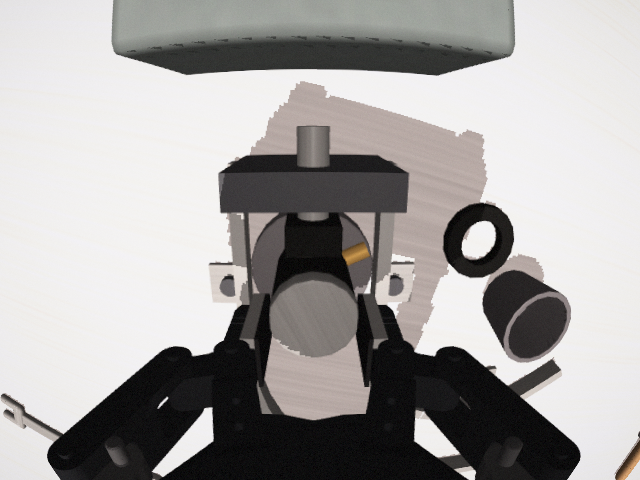

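The stop's face (row ~255) is now within a few millimetres of the drum. I'll keep feeling forward.

Emit:
move_arm --pt "0.005 0.0013 0 0 0"

```text
time: 12.55
eef_pos: [0.6479, 0.1115, 0.0468]
tool_rot: [[0.017, 0.968, 0.248], [-0.012, 0.249, -0.969], [-1.0, 0.013, 0.016]]
wrist_force: [-3.6, -0.6, 3.1]
width: 0.0374
```

Emit:
move_arm --pt "0.005 0.0013 0 0 0"

```text
time: 12.65
eef_pos: [0.649, 0.1118, 0.0468]
tool_rot: [[0.017, 0.968, 0.249], [-0.012, 0.249, -0.968], [-1.0, 0.013, 0.016]]
wrist_force: [-4.1, -0.9, 3.5]
width: 0.0374
```

Emit:
move_arm --pt "0.004 0.001 0 0 0"

```text
time: 12.75
eef_pos: [0.6499, 0.112, 0.0468]
tool_rot: [[0.017, 0.968, 0.249], [-0.012, 0.249, -0.968], [-1.0, 0.013, 0.016]]
wrist_force: [-3.4, -0.0, 1.1]
width: 0.0373
```

Emit:
move_arm --pt "0.004 0.001 0 0 0"

```text
time: 12.85
eef_pos: [0.6507, 0.1122, 0.0468]
tool_rot: [[0.017, 0.968, 0.248], [-0.012, 0.249, -0.969], [-1.0, 0.013, 0.016]]
wrist_force: [-3.7, -0.8, 2.5]
width: 0.0377
```

Emit:
move_arm --pt "0.004 0.001 0 0 0"

```text
time: 12.95
eef_pos: [0.6516, 0.1124, 0.0468]
tool_rot: [[0.017, 0.969, 0.248], [-0.012, 0.249, -0.969], [-1.0, 0.013, 0.016]]
wrist_force: [-3.6, -1.0, 2.6]
width: 0.0375
```

Emit:
move_arm --pt "0.004 0.001 0 0 0"

```text
time: 13.05
eef_pos: [0.6523, 0.1126, 0.0468]
tool_rot: [[0.016, 0.968, 0.249], [-0.012, 0.249, -0.968], [-1.0, 0.013, 0.016]]
wrist_force: [-6.4, -1.3, 3.7]
width: 0.0372
```

Emit:
move_arm --pt "0.003 0.0008 0 0 0"

```text
time: 13.15
eef_pos: [0.6523, 0.1126, 0.0468]
tool_rot: [[0.014, 0.968, 0.249], [-0.013, 0.249, -0.968], [-1.0, 0.011, 0.016]]
wrist_force: [-8.0, -1.5, 5.8]
width: 0.0374
```

Emit:
move_arm --pt "0.003 0.0008 0 0 0"

```text
time: 13.25
eef_pos: [0.6522, 0.1126, 0.0468]
tool_rot: [[0.013, 0.969, 0.249], [-0.013, 0.249, -0.968], [-1.0, 0.009, 0.016]]
wrist_force: [-5.9, -2.0, 4.9]
width: 0.0375
```

Emit:
move_arm --pt "0.005 0.0013 0 0 0"

```text
time: 13.35
eef_pos: [0.6522, 0.1126, 0.0468]
tool_rot: [[0.01, 0.968, 0.249], [-0.014, 0.249, -0.968], [-1.0, 0.006, 0.016]]
wrist_force: [-7.8, -1.8, 5.7]
width: 0.0377
```

Emit:
move_arm --pt "0.006 0.0015 0 0 0"

```text
time: 13.45
eef_pos: [0.6522, 0.1126, 0.0468]
tool_rot: [[0.006, 0.968, 0.249], [-0.015, 0.249, -0.968], [-1.0, 0.003, 0.016]]
wrist_force: [-9.4, -2.4, 6.6]
width: 0.0377
```

Emit:
move_arm --pt "0.009 0.0023 0 0 0"

```text
time: 13.55
eef_pos: [0.6521, 0.1126, 0.0468]
tool_rot: [[0.001, 0.968, 0.249], [-0.016, 0.249, -0.968], [-1.0, -0.002, 0.016]]
wrist_force: [-11.3, -2.9, 9.1]
width: 0.0377
```

Emit:
move_arm --pt "0.01 0.0026 0 0 0"

```text
time: 13.65
eef_pos: [0.652, 0.1126, 0.0467]
tool_rot: [[-0.004, 0.968, 0.25], [-0.017, 0.25, -0.968], [-1.0, -0.008, 0.015]]
wrist_force: [-11.0, -3.1, 9.4]
width: 0.0375
```

Emit:
move_arm --pt "0.011 0.0028 0 0 0" --pt "0.011 0.0028 0 0 0"

```text
time: 13.85
eef_pos: [0.6518, 0.1125, 0.0468]
tool_rot: [[-0.017, 0.968, 0.25], [-0.02, 0.25, -0.968], [-1.0, -0.021, 0.015]]
wrist_force: [-12.2, -2.9, 10.0]
width: 0.0375
```

Emit:
move_arm --pt "0.011 0.0028 0.001 0 0" --pt "0.011 0.0028 0.001 0 0" --pt "0.011 0.0028 0.001 0 0"

```text
time: 14.15
eef_pos: [0.6514, 0.1124, 0.0467]
tool_rot: [[-0.035, 0.967, 0.251], [-0.024, 0.25, -0.968], [-0.999, -0.04, 0.015]]
wrist_force: [-11.2, -2.6, 7.8]
width: 0.0376
```

Emit:
move_arm --pt "0.011 0.0028 0.001 0 0" --pt "0.011 0.0028 0.001 0 0"

```text
time: 14.35
eef_pos: [0.6511, 0.1123, 0.0468]
tool_rot: [[-0.048, 0.967, 0.251], [-0.027, 0.25, -0.968], [-0.998, -0.053, 0.014]]
wrist_force: [-11.1, -2.2, 8.0]
width: 0.0376
```

```bash
python3 nx.py 2 1
```

```text
t 14.35 rails mm [172.4  99.9] z 46.8 F rails [-11.3   0.7] 8.0 w 0.0376
arc radius mm 123.39269059082854
head [170.2  99.9] s 227.3 lateral right mm 0.07
[0.0096 0.0029]
```

Run:
```python
from h import *
from plant import *
a=grab_frame('scene')[215:315,340:460];b=grab_frame('side')[200:310,190:320]
cv2.imwrite('pics/s9.png',np.hstack([cv2.resize(a,(390,325),interpolation=cv2.INTER_CUBIC),cv2.resize(b,(390,325),interpolation=cv2.INTER_CUBIC)]))
cv2.imwrite('pics/w9.png',grab_frame('wrist'));s=sense();print(s['wrist_force'],s['torque'])
```

```text
[-11.66805022  -3.10247788   7.42205069] [-0.71023107  1.81154994 -0.07536004]
```

View pics/s9.png

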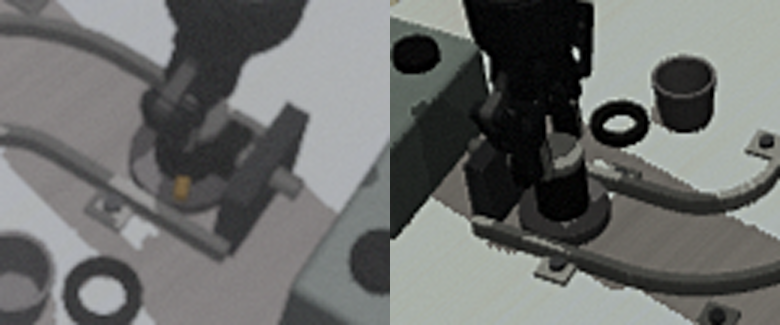

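View pics/w9.png

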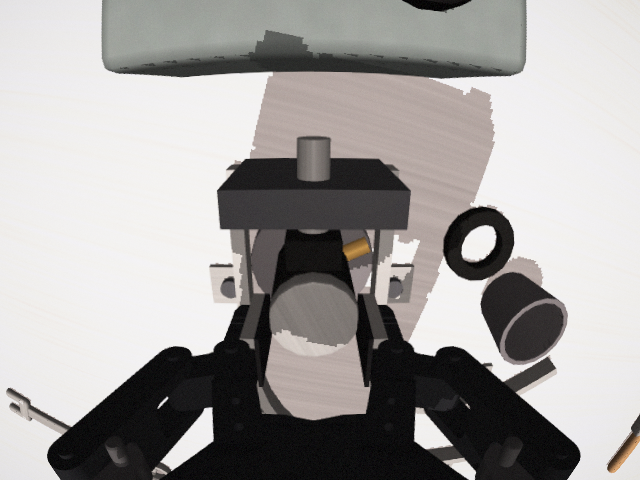

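Emit:
move_arm --pt "0.013 0.0034 0.003 0 0"

```text
time: 14.6
eef_pos: [0.651, 0.1123, 0.0468]
tool_rot: [[-0.055, 0.966, 0.252], [-0.029, 0.25, -0.968], [-0.998, -0.06, 0.014]]
wrist_force: [-11.9, -3.8, 5.7]
width: 0.0377
```

Emit:
move_arm --pt "0.014 0.0036 0.004 0 0"

```text
time: 14.7
eef_pos: [0.6509, 0.1122, 0.0469]
tool_rot: [[-0.062, 0.966, 0.252], [-0.03, 0.25, -0.968], [-0.998, -0.068, 0.014]]
wrist_force: [-11.5, -3.2, 5.0]
width: 0.0375
```

Emit:
move_arm --pt "0.018 0.0047 0.004 0 0"

```text
time: 14.8
eef_pos: [0.6507, 0.1122, 0.0468]
tool_rot: [[-0.072, 0.965, 0.252], [-0.033, 0.25, -0.968], [-0.997, -0.078, 0.014]]
wrist_force: [-16.5, -3.9, 8.2]
width: 0.0376
```

Emit:
move_arm --pt "0.018 0.0047 0.004 0 0" --pt "0.018 0.0047 0.004 0 0"

```text
time: 15.0
eef_pos: [0.6502, 0.1121, 0.0468]
tool_rot: [[-0.092, 0.963, 0.252], [-0.037, 0.25, -0.968], [-0.995, -0.099, 0.013]]
wrist_force: [-13.8, -3.6, 8.3]
width: 0.0376
```

Emit:
move_arm --pt "0.018 0.0047 0.003 0 0" --pt "0.018 0.0047 0.003 0 0"

```text
time: 15.2
eef_pos: [0.6507, 0.1124, 0.0466]
tool_rot: [[-0.11, 0.961, 0.253], [-0.041, 0.25, -0.967], [-0.993, -0.117, 0.012]]
wrist_force: [-13.7, -4.3, 7.7]
width: 0.0376
```

Emit:
move_arm --pt "0 0 0 0 0" --pt "0 0 0 0 0"

```text
time: 15.4
eef_pos: [0.6503, 0.1123, 0.0466]
tool_rot: [[-0.111, 0.961, 0.253], [-0.041, 0.25, -0.967], [-0.993, -0.118, 0.012]]
wrist_force: [-2.8, -0.4, 2.8]
width: 0.0373
```

```bash
python3 nx.py 2 1
python3 - <<'E'
from h import *
from plant import *
a=grab_frame('scene')[215:315,340:460];b=grab_frame('side')[200:310,190:320]
cv2.imwrite('pics/s10.png',np.hstack([cv2.resize(a,(390,325),interpolation=cv2.INTER_CUBIC),cv2.resize(b,(390,325),interpolation=cv2.INTER_CUBIC)]))
cv2.imwrite('pics/w10.png',grab_frame('wrist'))
E
```

```text
t 15.4 rails mm [171.6 100.1] z 46.6 F rails [-2.8  0.3] 2.8 w 0.0373
arc radius mm 123.0864130999826
head [169.4 100.1] s 226.5 lateral right mm -0.09
[0.0098 0.0021]
```

View pics/s10.png

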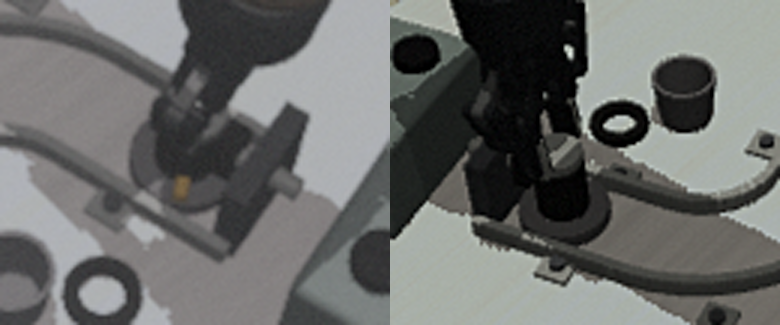

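View pics/w10.png

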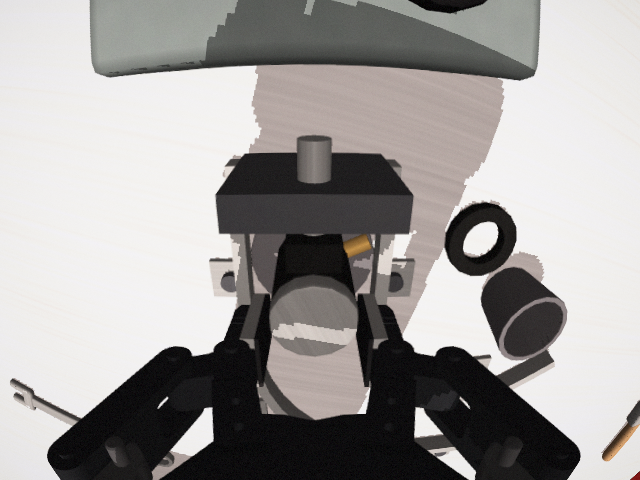

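Emit:
move_arm --pt "0 0 0 0 75" --pt "0 0 0 0 75" --pt "0 0 0 0 75" --pt "0 0 0 0 75"

```text
time: 15.95
eef_pos: [0.6523, 0.1127, 0.0462]
tool_rot: [[-0.106, 0.962, 0.253], [-0.04, 0.25, -0.967], [-0.994, -0.113, 0.012]]
wrist_force: [-0.3, -0.2, -0.5]
width: 0.064
```

Emit:
move_arm --pt "0 0 0.03 0 75" --pt "0 0 0.05 0 75" --pt "0 0 0.05 0 75" --pt "0 0 0.05 0 75"

```text
time: 16.35
eef_pos: [0.6517, 0.1128, 0.0837]
tool_rot: [[-0.108, 0.961, 0.253], [-0.04, 0.25, -0.967], [-0.993, -0.114, 0.011]]
wrist_force: [0.3, -0.2, -0.1]
width: 0.0639
```

Emit:
move_arm --pt "0 0 0.1 0 75" --pt "0 0 0.1 0 75" --pt "-0.05 0 0.1 0 75" --pt "-0.1 0 0.1 0 75" --pt "-0.1 0 0.1 0 75"

```text
time: 16.85
eef_pos: [0.602, 0.1123, 0.1911]
tool_rot: [[-0.104, 0.962, 0.252], [-0.04, 0.249, -0.968], [-0.994, -0.111, 0.012]]
wrist_force: [0.4, -0.6, -0.5]
width: 0.0643
```

Emit:
move_arm --pt "-0.15 -0.1 0.05 0 75" --pt "-0.15 -0.1 0.05 0 75" --pt "-0.1 -0.1 0 0 75" --pt "-0.05 0 0 0 75" --pt "0 0 0 0 75"

```text
time: 17.35
eef_pos: [0.5106, 0.0509, 0.2228]
tool_rot: [[-0.087, 0.963, 0.254], [-0.041, 0.251, -0.967], [-0.995, -0.095, 0.018]]
wrist_force: [-0.5, -0.3, -0.2]
width: 0.0645
```

```bash
python3 st.py
python3 - <<'E'
from h import *
from plant import *
import pickle
s=sense();c=calibration('wrist');im=grab_frame('wrist');pickle.dump((s,c),open('w11.pkl','wb'));cv2.imwrite('pics/w11.png',im)
a=grab_frame('scene');b=grab_frame('side');cv2.imwrite('pics/sc11.png',a);cv2.imwrite('pics/sd11.png',b)
a=a[215:315,340:460];b=b[200:310,190:320]
cv2.imwrite('pics/s11.png',np.hstack([cv2.resize(a,(390,325),interpolation=cv2.INTER_CUBIC),cv2.resize(b,(390,330),interpolation=cv2.INTER_CUBIC)[:325]]))
E
```

```text
t 17.35 rails mm [20.9 76.2] z 222.8 F rails [-0.6 -0.2] -0.2 w 0.0645
arc radius mm 109.84098490024368
```

View pics/s11.png

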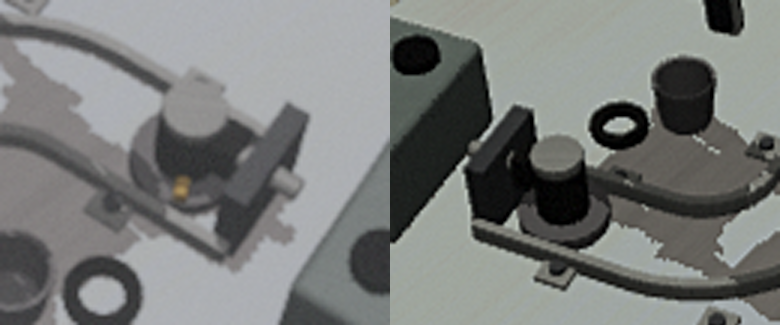

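View pics/w11.png

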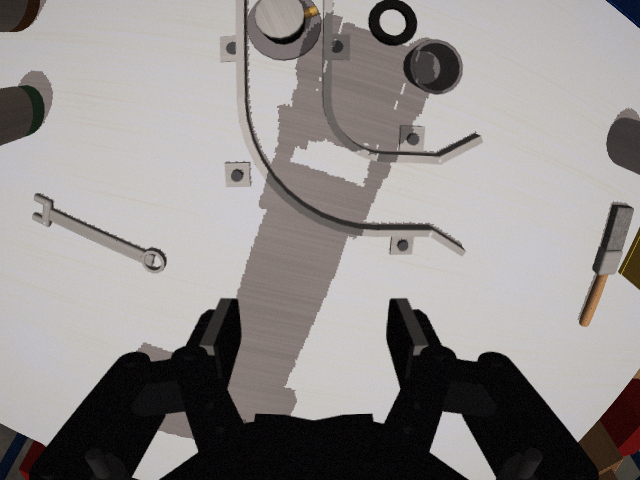

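Run:
```python
from h import *
P=np.array([.5097,-.0281,.2565]);cc,ss=np.cos(P[2]),np.sin(P[2]);R=np.array([[cc,-ss],[ss,cc]])
r=lambda w:((w[:,:2]-P[:2])@R*1e3).round(1)
print('top',r(ray('scene',[[195/3.25+340,110/3.25+215]],.072)),r(ray('side',[[(558-390)/3+190,152/3+200]],.072)))
a=cv2.imread('pics/sc11.png')[235:285,375:440];b=cv2.imread('pics/sd11.png')[225:290,210:275]
cv2.imwrite('pics/z11.png',np.hstack([cv2.resize(a,(400,308),interpolation=cv2.INTER_CUBIC),cv2.resize(b,(308,308),interpolation=cv2.INTER_CUBIC)]))
o=cv2.absdiff(cv2.imread('pics/sc11.png'),cv2.imread('pics/scene0.png'));print(o.mean())
```

```text
top [[173.6  99. ]] [[169.1  99. ]]
13.26793728298611
```

View pics/z11.png

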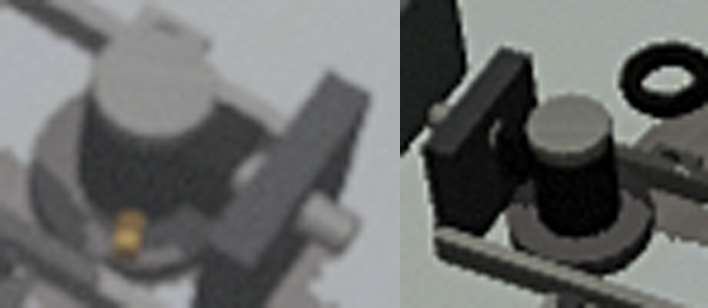

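View pics/sc11.png

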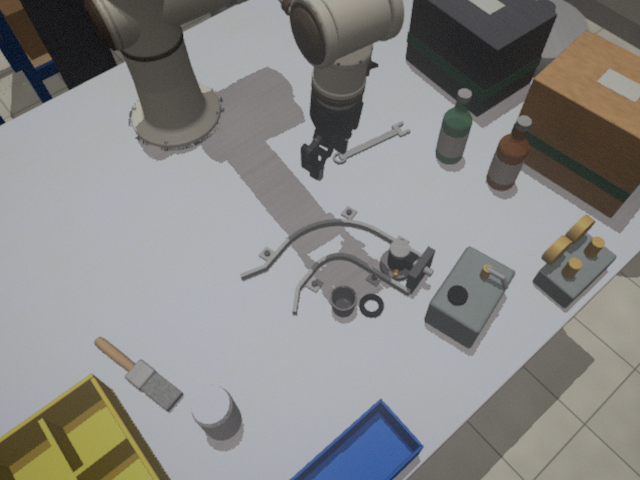

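```bash
python3 -c "
from plant import *
print(close_job())"
```

```text
the job is handed in; nothing more can be done
None
```

I slid the tapping head through the mouth and round the bend and pressed it home against the stop. I then let go, backed the gripper clear and handed the job in at about 17.5 s of the 72 s.

**On the way:** I found the rails with the scene and side cameras, which agreed to about 2 mm. A wrist-camera check then put the walls and the foot within about 1 mm. In the entry and bend the sideways force at the wrist stayed around 1–4 N, with no sign of jamming. I felt the stop about 6 mm beyond its nominal place, inside the 8 mm allowance.

**Press:** The wrist read about 11–12 N for roughly 1.2 s, then about 14–17 N for 0.5 s, with a highest reading of 17 N. Some of that is friction on the bench, so the force on the stop is my estimate, not a direct reading. I put it at roughly 6–14 N.

**Last checks:**
- **Position:** The two cameras differ by 4.5 mm along the exit: scene 173.6 mm, side 169.1 mm. Their mean of 171.4 mm matches the wrist position at contact and is about 6.4 mm from nominal home, against a limit of 10.5 mm. The scene value on its own would be 8.6 mm. Both cameras put the head 1 mm off the centre line.
- **Standing:** It looks upright on the bench. I judged that by eye in the pictures and did not measure the angle.
- **Other things:** Nothing else on the bench looks moved, and the gripper touches nothing.

While pushing, the tool itself tilted by about 0.12 rad. The head appeared to stay upright in the pads.

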